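Charge the mill cassette and draw it from its dock

TASK

Pour all four steel balls from the steel scoop into the mill cassette through its wide mouth while the cassette sits in its dock, and set the scoop back on the table, standing level on its base and let go. Then pinch the cassette's two side catches together and lift it upright well clear of the dock (at least 6 cm up), and finish still holding it there by the pinched catches, with the four balls down in its chamber. Leave the jar and the two tape rolls alone.

Things in the scene. Friction and masses are not known exactly. Their poses are not given: they have to be found in the camera images.
- dock: fixed aluminium dock: base plate 116 (x) x 104 (y) mm, 8 mm thick, with a square well and, at its +y and -y sides, cheeks 28 mm wide in x whose lips, 30 to 36 mm above the table and reaching to y = +-41, hold the cassette's barbs down. Nothing on it is higher than 36 mm. Origin on the table under the centre, z up. The cassette comes out straight up. At yaw 0 its x axis points away from the robot
- cassette: loose grey mill cassette, about 0.2 kg, in the dock, axes along the dock's. Origin: centre of its underside, 8 mm above the table when seated. Chamber 36 mm square outside, 30 inside, floor at z = 4, walls to 50; above it an oblong hopper widens to its rim. A ridged catch paddle at its +y and -y sides; until both are pressed it is locked in the dock. To be lifted by the paddles
- mouth (a point): centre of the cassette's mouth, in the plane of the rim, 92 mm above the cassette's origin; axes as the cassette's. The mouth is 80 mm long in x and 40 mm wide in y inside, 86 x 46 mm outside
- chamber (a point): middle of the space in the cassette's chamber where the balls come to lie, 18 mm above the cassette's origin; axes as the cassette's
- catch_grip (a point): point midway between the catch paddles, 62 mm above the cassette's origin (70 above the table when seated); axes as the cassette's. Paddles: 26 mm wide in x, 24 mm high (z = 50 to 74 in the cassette's frame), 68 mm across their outer faces (y = +-34) released, 56 mm pinched home. The 46 mm wide hopper rim between the fingers rises 30 mm above this point
- catch_left (a joint): travel in m of the catch at the cassette's +y side: 0 released, 0.006 pressed home towards the middle; its spring takes 3 N to start and 6 N to press home; its barb is free of the dock from about 0.004
- catch_right (a joint): the same for the catch at the cassette's -y side
- scoop_chute: loose steel scoop, about 0.15 kg, on the table: an open-topped chute 34 mm wide (28 inside), 38 high, open at its spout (-x), closed at the back; x from -48 to +69. Its floor slopes 12 degrees down from spout to back, so balls stay at the back while it is level and roll out when the spout is tipped down well past 12 degrees (40 to 50 serves). Origin on its underside, z up
- spout (a point): middle of the floor's edge at the open spout end, at (-48, 0, 24) mm in the scoop's frame; axes as the scoop's; balls leave here along -x
- handle (a point): grip point on the scoop's upright handle, at (57, 0, 84) mm in the scoop's frame; the handle is a bar 22 mm (x) by 14 mm (y), rising from the back of the scoop to z = 104, free on all sides above z = 40
- ball_1_center (a point): one of four 12 mm steel grinding balls (12 g) lying loose at the low back end of the scoop's chute; the point is the ball's centre
- ball_2_center (a point): one of four 12 mm steel grinding balls (12 g) lying loose at the low back end of the scoop's chute; the point is the ball's centre
- ball_3_center (a point): one of four 12 mm steel grinding balls (12 g) lying loose at the low back end of the scoop's chute; the point is the ball's centre
- ball_4_center (a point): one of four 12 mm steel grinding balls (12 g) lying loose at the low back end of the scoop's chute; the point is the ball's centre
- sample_jar_6: white-capped screw jar, 56 mm across, 87 mm high; stands or lies beyond the work; leave it where it is; origin at the centre of its underside
- tape_1: flat roll of brown tape, 97 mm across, 25 mm high; stands or lies beyond the work; leave it where it is; origin at the centre of its underside
- tape_2: taller roll of brown tape, 93 mm across, 48 mm high; stands or lies beyond the work; leave it where it is; origin at the centre of its underside
Things that resemble listed ones, but are neither listed nor needed, are in the scene too. Leave any blue or yellow look-alike of the cassette alone.

How it is judged:
By the outcome, as a careful person would: the job done as asked, in the order asked, and still so for the second after the job is handed in, while the arm keeps its last pose, push and grip.
It also fails if it takes over 72 s, if anything falls off the work surface, if the arm or the gripper's body presses on something with over 40 N, if the wrist force passes 120 N, or if a joint passes its speed limit or range.

ROBOT

A 6-joint arm with a two-finger parallel gripper is mounted at the origin on a cart in front of the work surface, level with it; the furniture and walls round the work are solid. World frame = base frame: x ahead of the robot, y to its left, z up, the work surface at z = 0. Lengths are in mm, angles in degrees, forces in N, time in s.
With the tool pointing down it reaches from about 350 to 975 mm from the base axis. Payload 4.9 kg.
Tool frame: the origin (TCP) lies on the mounting face of the last link; the fingertips stand 173 mm ahead of it and the grasp point (between the pads) lies 155 mm ahead of it; z points along the fingers, y is the line along which they close (so a half turn about z gives the same grasp; the last joint's range is limited). The gripper opens to 85 mm and grips with 20 to 120 N. Pads are 22 mm wide; open, the fingers measure 114 mm over their backs; the gripper's body (76 mm by 85 mm) begins 54 mm behind the grasp point. The pads swing forward as they close: fully open they stand 13 mm farther back than shut.
Start: joints at [-83.938, 3.019, 92.412, -0, 84.569, -6.818], TCP at [139.316, -609.257, 404.704] pointing down, gripper open.
Joint ranges: [-172.51, 172.51], [-57.92, 126.97], [3.15, 148.05], [-58.71, 238.71], [5.1, 150.11], [-179.66, 179.66]. Speed limits (degrees/s): [147.25, 147.25, 180, 180, 180, 180].

INTERFACE

Orientations are given as [roll, pitch, yaw] about the fixed x, y, z axes, in that order (R = Rz(yaw) Ry(pitch) Rx(roll)).
In Python, from bench import status, snapshot, robot gives the robot as it stands.
- The arm moves only by the tool play_rows, never from a script. Its argument "motion" is a list of rows, each a list of 3 entries, a list of its own where there are three numbers: the shift along the world's x, y, z each as a share of 0.05 m, from -1 to 1, then the turn, a rotation vector about the world's x, y, z each as a share of 90 degrees, from -1 to 1, then the opening in per cent of the stroke, from 0 (shut) to 100 (fully open). In form: [[[dx, dy, dz], [ax, ay, az], hand], ...]. A call has 1 to 8 rows; each row shifts and turns the commanded pose from where the row before left it; what a row does not reach is not made up. A row lasts 1/8 s, in which the tool goes at most 62.5 mm and 10.7 degrees, less where a joint would pass 70% of its speed; a pose out of reach is approached as far as the arm can. A call with a number of a shift or a turn outside -1 to 1 is refused whole. A call with a gripper value outside its range is refused whole. The fingers move at their own pace and stop on an object; "newtons" is the grip in N (left out, the last holds). Time passes only in rows, so rows that do not move let the fingers close. It gives the time, the measured TCP pose, the force, the opening and the grip force at its end, in the units of the state.
- status.get_obs(): the state, without advancing time (a new reading comes with each control period).
- snapshot(name): name is "scene" or "top" or "wrist"; returns a dict with "image" (400x640x3 uint8, red, green, blue), "mtx" (3x3 intrinsics, pixels), "pose" (4x4, takes a point from camera to world coordinates). Camera axes: x right, y up, looking along -z (the intrinsics and any distortion apply to the point x, -y, -z); pixel columns grow to the right and rows downward; lengths in mm; the calibration is good to about 2 mm. A picture is of the moment at which its call begins. There is no depth.
- robot.close_job(): hands the job in; it is judged then, once.
The state is a dict: "clock": time; "joint_pos": joint angles; "joint_velocities": joint speeds; "joint_efforts": joint torques, N m; "ee_pos": TCP position; "ee_rot": TCP orientation; "force": force on the tool from outside, world axes, zero at the start; "wrist_torque": the same for the moment, N m; "width": finger opening in mm; "finger_force": force on a finger pad.
Only numpy, scipy, OpenCV 4.12 (cv2) and the standard library are available. Lean on these libraries where they do the work, as an engineer would, in place of code of your own. Each camera call takes 0.05 s, during which the arm holds its last target. There are 200 camera calls.

## Working session

There is one attempt and no reset: what is moved stays moved. The work goes in short steps, Python scripts to look and compute and a tool call to move; the robot and the scene stay as the last step left them, time stands still between calls to the robot, and variables do not carry over. Pictures are saved under pics/ and viewed, at most 10 in all, crops included, and the job is handed in when it is done.

Besides the shell and the picture viewer there is one more tool, called after "Request:" in YAML: its name, and indented under it one key for each argument. play_rows: Moves the arm, as the interface text tells. Its arguments: {"type":"object","properties":{"motion":{"type":"array"},"newtons":{"type":"number"}},"required":["motion"]}

```bash
ls; mkdir -p pics; python3 - <<'E'
from bench import status, snapshot, robot
import cv2,numpy as np
o=status.get_obs(); print(o)
for n in("scene","top"):
    s=snapshot(n); cv2.imwrite(f"pics/{n}0.png",s["image"][:,:,::-1]); np.savez(f"pics/{n}0.npz",**{k:s[k] for k in("mtx","pose")}); print(n,s["mtx"],s["pose"],[k for k in s])
E
```

```text
pics
{'clock': 0.0, 'joint_pos': array([-8.39391461e+01,  3.05841972e+00,  9.24936516e+01, -4.02987121e-04,
        8.45687795e+01, -6.81775488e+00]), 'joint_velocities': array([ 0.11499983,  0.06215225, -0.14464111,  0.06709593, -0.03166362,
        0.00994972]), 'joint_efforts': array([ 3.22395772e-04, -3.93684447e+01, -3.70174026e+01, -8.20743981e-05,
        7.09510467e-03, -6.96211046e-06]), 'ee_pos': array([ 139.27933952, -609.00455286,  403.43381793]), 'ee_rot': array([-1.79879956e+02, -1.39481343e-02,  1.28786327e+01]), 'force': array([-0.28953435,  0.25486519,  0.24375576]), 'wrist_torque': array([ 0.00123558, -0.03859521, -0.02222336]), 'finger_force': 0.0, 'width': 85.35287090884009}
scene [[421.00963303   0.         320.1729933 ]
 [  0.         421.00963303 197.1897927 ]
 [  0.           0.           1.        ]] [[-7.02511076e-01  3.10920032e-01 -6.40161637e-01 -6.20054806e+01]
 [-7.11656090e-01 -3.00744361e-01  6.34900337e-01  5.63144569e+02]
 [ 4.87823061e-03  9.01599447e-01  4.32544379e-01  5.00954256e+02]
 [ 0.00000000e+00  0.00000000e+00  0.00000000e+00  1.00000000e+00]] ['image', 'mtx', 'pose']
top [[414.37656155   0.         320.67444394]
 [  0.         414.37656155 191.78038788]
 [  0.           0.           1.        ]] [[ 2.35157110e-02  9.96681955e-01 -7.79236346e-02  5.10425419e+02]
 [-9.99715936e-01  2.37465448e-02  2.03688709e-03 -4.50701430e+01]
 [ 3.88054569e-03  7.78536004e-02  9.96957250e-01  9.86721810e+02]
 [ 0.00000000e+00  0.00000000e+00  0.00000000e+00  1.00000000e+00]] ['image', 'mtx', 'pose']
```

View pics/scene0.png

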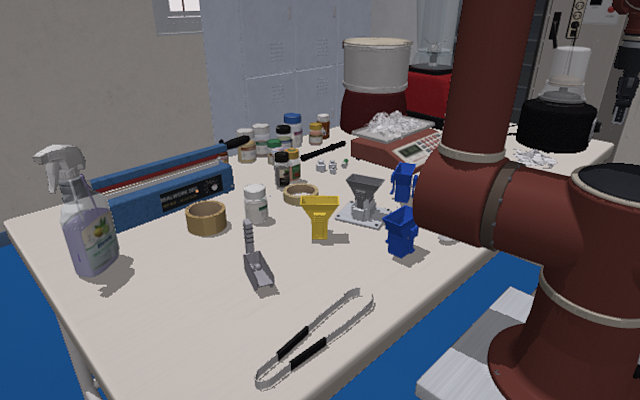

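View pics/top0.png

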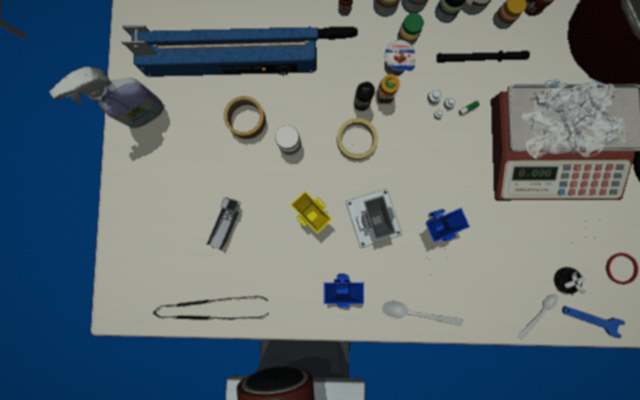

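Scene picture: the scoop is at (255,265), and the grey cassette in its plate-like dock is at (365,195). There are also a yellow look-alike (320,215) and blue ones (402,182) and (402,230). In the top view the scoop is at (225,222), the grey cassette at (377,217), the yellow one at (312,212), and the blue ones at (447,225) and (344,291). The grey one fits the description because it is grey and sits in an aluminium dock. I'll confirm with one enlarged crop.

```bash
python3 - <<'E'
import cv2,numpy as np
t=cv2.imread("pics/top0.png");s=cv2.imread("pics/scene0.png")
f=lambda im,x,y,w,h:cv2.resize(im[y:y+h,x:x+w],(400,300),interpolation=cv2.INTER_CUBIC)
a=np.vstack([np.hstack([f(t,340,182,80,60) ,f(t,190,187,80,60)]),np.hstack([f(s,325,160,88,66),f(s,215,215,100,75)])])
cv2.imwrite("pics/crop0.png",a)
E
```

```text
(no output)
```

View pics/crop0.png

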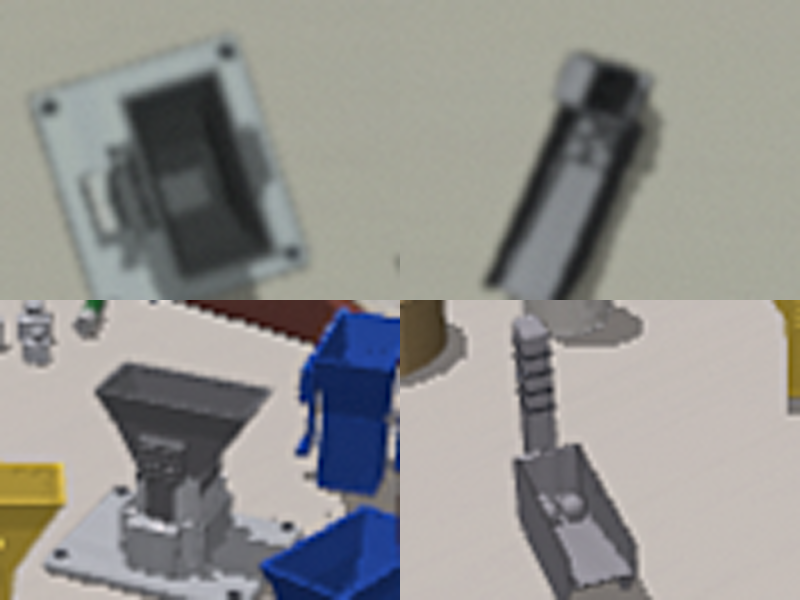

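Crop: the grey cassette sits in the aluminium dock, with rim corners at top pixels (364,202), (382,196), (394,232) and (376,238). The scoop has its balls at the back, its handle top at top (225,203) and scene (247,221), and its spout pointing towards the robot. Both targets are confirmed, so next I fit the poses.

```bash
cat > h.py <<'E'
import numpy as np,cv2
from scipy.optimize import least_squares
def cam(f): d=np.load(f); return d["mtx"],d["pose"]
def proj(c,P):
    K,T=c; q=(np.atleast_2d(P)-T[:3,3])@T[:3,:3]; q=q*[1,-1,-1]
    u=q@K.T; return u[:,:2]/u[:,2:]
def fit(obs,x0,free_z=True):
    # obs: list of (cam, local pts, pix); x=[x,y,z,yaw]
    def r(x):
        c,s=np.cos(np.radians(x[3])),np.sin(np.radians(x[3]));R=np.array([[c,-s,0],[s,c,0],[0,0,1]])
        return np.concatenate([(proj(k,np.array(p,float)@R.T+x[:3])-np.array(q)).ravel() for k,p,q in obs])
    s=least_squares(r,x0); return s.x,s.fun.reshape(-1,2)
def save(n,s):
    cv2.imwrite(f"pics/{n}.png",s["image"][:,:,::-1]); np.savez(f"pics/{n}.npz",mtx=s["mtx"],pose=s["pose"])
E
python3 - <<'E'
from h import *
np.set_printoptions(precision=1,suppress=True)
T=cam("pics/top0.npz");S=cam("pics/scene0.npz")
# cassette rim, local z = rel. rim. yaw such that x up-ish: corners FL,FR,BR,BL (far=+x, left=+y)
q=[[43,23,0],[43,-23,0],[-43,-23,0],[-43,23,0]]
print(fit([(T,q,[[364.4,201.6],[382.4,196],[394.4,232.4],[376.4,238]])],[550,-100,100,20]))
s=[[346.3,179.4],[352.9,173.6],[384.8,179.4],[377.8,186.4]]
for k in(range(4)):
    x,f=fit([(T,q,[[364.4,201.6],[382.4,196],[394.4,232.4],[376.4,238]]),(S,q,s[k:]+s[:k])],[550,-150,100,17])
    print(k,x,abs(f).max())
print("scoop",*fit([(T,[[57,0,104],[-48,17,38]],[[225,203],[209,244]]),(S,[[57,0,104],[69,17,38],[69,-17,38],[-48,-17,38]],[[247.5,220.7],[244.3,254.5],[260.8,250.8],[273.8,277]])],[450,180,0,-26]))
E
```

```text
(array([ 530.1, -182.9,   36.2,   19. ]), array([[-0.4,  0.5],
       [ 0.6,  0.1],
       [ 0.4, -0.5],
       [-0.7, -0. ]]))
0 [ 528.4 -174.5   98.3   18.4] 1.6436264303183634
1 [ 529.4 -174.8   97.5  -12.8] 23.30943196331708
2 [ 530.6 -176.    96.2  -21.8] 36.66374815071322
3 [ 529.  -176.    96.3   40.9] 30.73360806390292
scoop [496.1 174.3  -9.  -22.1] [[ 2.5  1. ]
 [-0.9  0.4]
 [ 1.8  3.3]
 [-2.4 -3.4]
 [-2.7 -3.1]
 [ 0.9  2.6]]
```

Request:
play_rows:
  motion:
    - [[0.6, 0.9, 0], [0, 0, 0], 100]
    - [[0.6, 0.9, 0], [0, 0, 0], 100]
    - [[0.6, 0.9, 0], [0, 0, 0], 100]
    - [[0.6, 0.9, 0], [0, 0, 0], 100]
    - [[0.6, 0.9, 0], [0, 0, 0], 100]
    - [[0.6, 0.9, 0], [0, 0, 0], 100]
    - [[0.6, 0.9, 0], [0, 0, 0], 100]
    - [[0.6, 0.9, 0], [0, 0, 0], 100]

```text
clock: 1.1
ee_pos: [379.8, -247.6, 404.3]
ee_rot: [-180.0, -0.0, 12.9]
force: [0.1, 1.1, 0.2]
width: 85.6
finger_force: 0.0
```

```bash
python3 - <<'E'
from bench import status, snapshot
from h import *
np.set_printoptions(precision=2,suppress=True)
s=snapshot("wrist");save("w1",s);o=status.get_obs()
from scipy.spatial.transform import Rotation as R
r=R.from_euler("xyz",o["ee_rot"],degrees=True).as_matrix()
print(o["ee_pos"],o["ee_rot"],o["joint_pos"]);print(s["mtx"],s["pose"])
print("cam in tool",r.T@(s["pose"][:3,3]-o["ee_pos"]));print(r.T@s["pose"][:3,:3])
E
```

```text
[ 381.99 -243.62  404.31] [-179.78   -0.19   13.19] [-42.02 -21.73 114.37   0.28  87.43  34.77]
[[310.32   0.   321.13]
 [  0.   310.32 204.  ]
 [  0.     0.     1.  ]] [[   0.22    0.93    0.29  454.53]
 [  -0.98    0.21    0.07 -230.77]
 [   0.     -0.3     0.95  373.52]
 [   0.      0.      0.      1.  ]]
cam in tool [73.45  4.16 31.02]
[[-0.01  0.95  0.3 ]
 [ 1.    0.01 -0.  ]
 [-0.    0.3  -0.95]]
```

Request:
play_rows:
  motion:
    - [[0, 1, 0], [0, 0, -0.05], 100]
    - [[0, 1, 0], [0, 0, -0.05], 100]
    - [[0, 1, 0], [0, 0, -0.05], 100]
    - [[0, 1, 0], [0, 0, -0.05], 100]
    - [[0, 1, 0], [0, 0, -0.05], 100]
    - [[0, 1, 0], [0, 0, -0.05], 100]
    - [[0, 0.8, 0], [0, 0, -0.05], 100]
    - [[0, 0, 0], [0, 0, -0.05], 100]

```text
clock: 2.15
ee_pos: [378.8, 92.8, 404.2]
ee_rot: [180.0, 0.1, -23.0]
force: [-0.2, -0.7, 0.7]
width: 85.4
finger_force: 0.0
```

```bash
python3 - <<'E'
from bench import status, snapshot
from h import *
s=snapshot("wrist");save("w2",s);o=status.get_obs();print(o["ee_pos"],o["ee_rot"])
a=cv2.imread("pics/w1.png");b=cv2.imread("pics/w2.png")
cv2.imwrite("pics/w12.png",cv2.resize(np.vstack([a,b]),(480,600),interpolation=cv2.INTER_AREA))
E
```

```text
[378.98682386  91.92443155 404.21876215] [ 1.79975733e+02  4.49858929e-02 -2.31593431e+01]
```

View pics/w12.png

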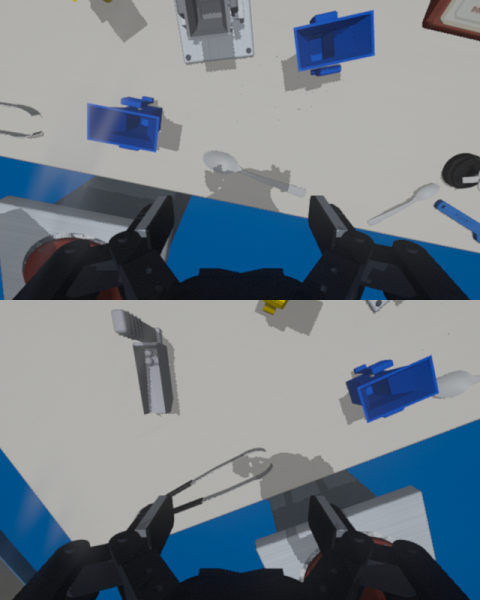

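The wrist view above shows the grey dock at upper (215,30). In the lower view the scoop is at (150,375), with its handle leaning to the upper left. I'll move closer, so the scoop comes into the middle of the picture.

Request:
play_rows:
  motion:
    - [[0.8, 0.5, 0], [0, 0, 0], 100]
    - [[0.8, 0.5, 0], [0, 0, 0], 100]
    - [[0, 0.3, 0], [0, 0, 0], 100]
    - [[0, 0, 0], [0, 0, 0], 100]

```text
clock: 2.7
ee_pos: [459.0, 155.9, 404.1]
ee_rot: [179.9, 0.1, -23.0]
force: [-0.5, -1.2, 0.2]
width: 85.5
finger_force: 0.0
```

```bash
python3 - <<'E'
from bench import status, snapshot
from h import *
s=snapshot("wrist");save("w3",s);o=status.get_obs();print(o["ee_pos"],o["ee_rot"])
a=cv2.imread("pics/w3.png");b=cv2.imread("pics/w2.png")
c=cv2.resize(b[0:165,120:270],(545,600),interpolation=cv2.INTER_CUBIC)
x=cv2.resize(a[0:300,160:460],(600,600),interpolation=cv2.INTER_CUBIC)
b2=cv2.resize(b[0:165,130:260],(200*130//130,254),interpolation=cv2.INTER_CUBIC)
out=np.zeros((600,800,3),np.uint8);out[:,:600]=x;out[:254,600:]=b2
cv2.imwrite("pics/c3.png",out)
E
```

```text
[458.73834457 155.52535271 404.42359877] [ 1.79956905e+02  3.25176536e-02 -2.30719528e+01]
```

View pics/c3.png

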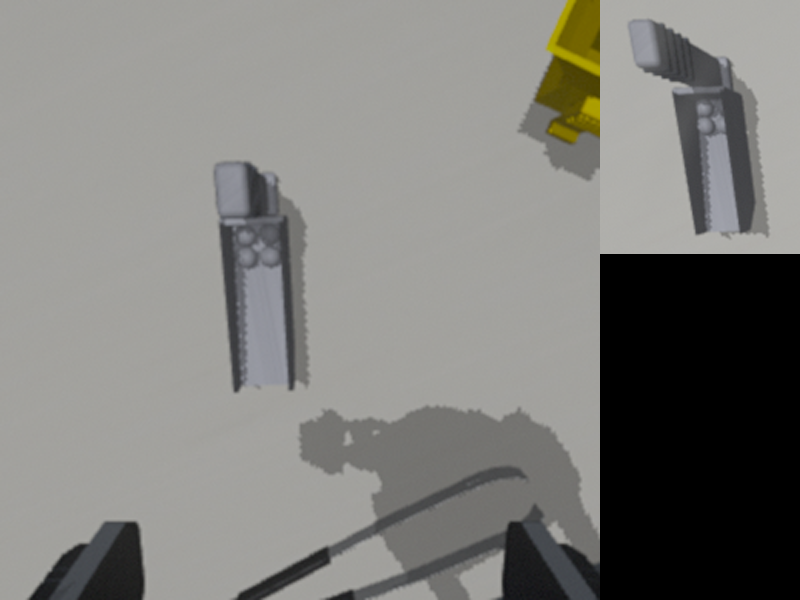

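The picture shows the scoop with its handle top centred at wrist (276,95), spout wall tops at (278,195) and (306,195), and four balls at its back.

```bash
python3 - <<'E'
from h import *
np.set_printoptions(precision=1,suppress=True)
A=cam("pics/w2.npz");B=cam("pics/w3.npz")
L=[[57,0,104],[-48,17,38],[-48,-17,38]]
a=[[160,28.6],[193,151.5],[221.7,150]];b=[[276,95],[278,195.5],[306.5,194.5]]
x,f=fit([(A,L,a),(B,L,b)],[490,175,0,-25]);print(x,f)
c,s=np.cos(np.radians(x[3])),np.sin(np.radians(x[3]));print("handle",x[0]+57*c,x[1]+57*s)
print(*fit([(A,[[0,0,104]],[a[0]]),(B,[[0,0,104]],[b[0]])],[530,150,0,-25]))
x,f=fit([(A,L[1:],a[1:]),(B,L[1:],b[1:])],[490,175,0,-25]);print(x)
E
```

```text
[498.7 176.5  -3.5 -21.1] [[-0.3 -0.2]
 [-0.4  0.4]
 [ 2.1  0.8]
 [ 0.2 -0.3]
 [-1.5 -0.3]
 [-0.1 -0.3]]
handle 551.822704266262 155.9484313353676
[551.9 156.2  -4.3 -25. ] [[-0.1  0.2]
 [ 0.1 -0.2]]
[499.5 176.    0.5 -20.2]
```

Request:
play_rows:
  motion:
    - [[0.93, 0, 0], [0, 0, 0.01], 70]
    - [[0.93, 0, 0], [0, 0, 0.01], 70]
    - [[0, 0, -0.8], [0, 0, 0], 70]
    - [[0, 0, -0.8], [0, 0, 0], 70]
    - [[0, 0, -0.8], [0, 0, 0], 70]
    - [[0, 0, -0.8], [0, 0, 0], 70]
    - [[0, 0, -0.1], [0, 0, 0], 70]
    - [[0, 0, 0], [0, 0, 0], 70]
  newtons: 60

```text
clock: 3.75
ee_pos: [552.4, 155.3, 241.1]
ee_rot: [-180.0, -0.1, -21.3]
force: [0.1, 0.6, 0.6]
width: 59.8
finger_force: 0.0
```

Request:
play_rows:
  motion:
    - [[0, 0, 0], [0, 0, 0], 0]
    - [[0, 0, 0], [0, 0, 0], 0]
    - [[0, 0, 0], [0, 0, 0], 0]
    - [[0, 0, 0], [0, 0, 0], 0]
    - [[0, 0, 0], [0, 0, 0], 0]
    - [[0, 0, 0], [0, 0, 0], 0]
  newtons: 60

```text
clock: 4.5
ee_pos: [553.0, 155.9, 241.3]
ee_rot: [-179.9, -0.1, -21.3]
force: [-0.0, 0.3, 5.7]
width: 13.2
finger_force: 59.5
```

```bash
python3 - <<'E'
from bench import status, snapshot
from h import *
np.set_printoptions(precision=1,suppress=True)
s=snapshot("wrist");save("w4",s);o=status.get_obs();print(o)
t=snapshot("scene");save("s4",t)
out=np.zeros((600,640,3),np.uint8)
out[:400]=s["image"];out[400:,:320]=cv2.resize(t["image"][150:350,100:420],(320,200))
cv2.imwrite("pics/c4.png",out[:,:,::-1])
E
```

```text
{'clock': 4.55, 'joint_pos': array([  8.3,   5.2, 106.6,  -0. ,  68.1, 119.6]), 'joint_velocities': array([-0.1, -0. ,  0. ,  0.1,  0.1,  0.1]), 'joint_efforts': array([ -0.1, -33.5, -29.8,   0. ,  -0.1,  -0. ]), 'ee_pos': array([553.1, 155.9, 241.3]), 'ee_rot': array([-179.9,   -0.1,  -21.3]), 'force': array([-0.6, -0.6,  6.6]), 'wrist_torque': array([ 0. ,  0.1, -0. ]), 'finger_force': 59.469666481018066, 'width': 13.214488260726087}
```

View pics/c4.png

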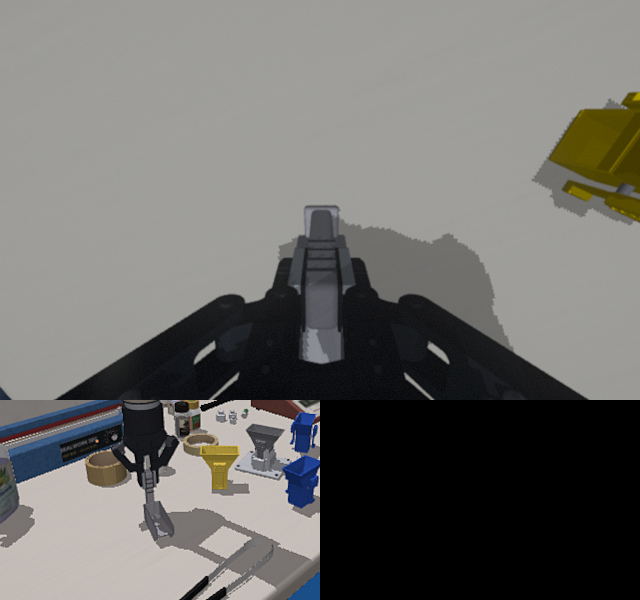

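Request:
play_rows:
  motion:
    - [[0, 0, 0.4], [0, 0, 0], 0]
    - [[0, 0, 0.7], [0, 0, 0], 0]
    - [[0, 0, 0.7], [0, 0, 0], 0]
    - [[0, 0, 0.7], [0, 0, 0], 0]
    - [[0, 0, 0.5], [0, 0, 0], 0]
    - [[0.1, -0.4, 0], [0, 0, 0.03], 0]
    - [[0.2, -0.7, 0], [0, 0, 0.06], 0]
    - [[0.2, -0.7, 0], [0, 0, 0.06], 0]
  newtons: 100

```text
clock: 5.6
ee_pos: [577.0, 65.1, 389.9]
ee_rot: [180.0, 0.0, -7.6]
force: [0.6, -0.4, -1.8]
width: 12.9
finger_force: 97.4
```

Request:
play_rows:
  motion:
    - [[0.2, -0.7, 0], [0, 0, 0.06], 0]
    - [[0.2, -0.7, 0], [0, 0, 0.06], 0]
    - [[0.2, -0.7, 0], [0, 0, 0.06], 0]
    - [[0.2, -0.7, 0], [0, 0, 0.06], 0]
    - [[0.3, -0.7, 0], [0, 0, 0.06], 0]
    - [[0.2, -0.6, 0], [0, 0, 0.05], 0]
    - [[0.1, -0.5, 0], [0, 0, 0], 0]
    - [[0, 0, 0], [0, 0, 0], 0]

```text
clock: 6.6
ee_pos: [647.2, -165.8, 389.5]
ee_rot: [-180.0, 0.0, 23.5]
force: [-0.7, 0.0, -3.0]
width: 13.0
finger_force: 97.6
```

```bash
python3 - <<'E'
from bench import status, snapshot
from h import *
np.set_printoptions(precision=1,suppress=True)
o=status.get_obs();print(o)
out=np.zeros((600,800,3),np.uint8)
t=snapshot("scene");save("s5",t);p=snapshot("top");save("t5",p)
out[:300,:400]=cv2.resize(t["image"][100:250,280:480],(400,300),interpolation=cv2.INTER_CUBIC)
out[:,400:]=cv2.resize(p["image"][140:290,330:430],(400,600),interpolation=cv2.INTER_CUBIC)
cv2.imwrite("pics/c5.png",out[:,:,::-1])
E
```

```text
{'clock': 6.6, 'joint_pos': array([-20.7,   9.3,  87.1,  -0. ,  83.6,  45.8]), 'joint_velocities': array([ 1.9, -1.1,  1.2,  1.2,  0.4,  0.3]), 'joint_efforts': array([ -1.1, -44.8, -38.3,  -0.2,  -0.1,  -0.1]), 'ee_pos': array([ 647.2, -165.8,  389.5]), 'ee_rot': array([-180. ,    0. ,   23.5]), 'force': array([-0.7,  0. , -3. ]), 'wrist_torque': array([ 0. , -0.1,  0. ]), 'finger_force': 97.57986545562744, 'width': 13.003191259158683}
```

View pics/c5.png

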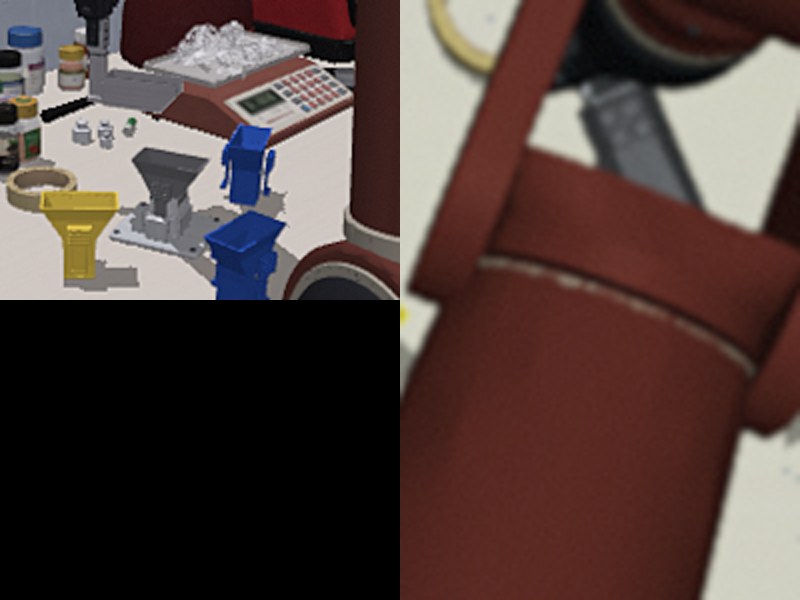

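The scoop is level in the grip with the balls at its back, and the arm hides the cassette from above. Next I work out a tilt that pivots about the spout over the mouth.

```bash
python3 - <<'E'
import numpy as np
from scipy.spatial.transform import Rotation as R
np.set_printoptions(precision=3,suppress=True)
m=np.array([528.4,-174.5,100]);Z=R.from_euler("z",18.4,degrees=True)
v=np.array([106,0,217.])
def tcp(th,sz,lx=12): return m+Z.apply([lx,0,sz-100])+Z.apply(R.from_euler("y",-th,degrees=True).apply(v))
print((tcp(0,130)-[647.2,-165.8,389.5])/50)
th=[0,4,10,16,22,28,34,40,46,48];P=[tcp(t,130-6*t/48) for t in th]
print(P[0],P[-1])
for i in range(9): print(th[i+1],(P[i+1]-P[i])/50,(th[i+1]-th[i])/90*Z.apply([0,-1,0]))
E
```

```text
[-0.137  0.571 -0.85 ]
[ 640.367 -137.253  347.   ] [ 454.07  -199.226  347.975]
4 [-0.292 -0.097  0.127] [ 0.014 -0.042  0.   ]
10 [-0.453 -0.151  0.15 ] [ 0.021 -0.063  0.   ]
16 [-0.467 -0.155  0.099] [ 0.021 -0.063  0.   ]
22 [-0.476 -0.158  0.047] [ 0.021 -0.063  0.   ]
28 [-0.48  -0.16  -0.006] [ 0.021 -0.063  0.   ]
34 [-0.478 -0.159 -0.059] [ 0.021 -0.063  0.   ]
40 [-0.471 -0.157 -0.111] [ 0.021 -0.063  0.   ]
46 [-0.459 -0.153 -0.163] [ 0.021 -0.063  0.   ]
48 [-0.149 -0.05  -0.065] [ 0.007 -0.021  0.   ]
```

Request:
play_rows:
  motion:
    - [[-0.07, 0.28, 0], [0, 0, -0.028], 0]
    - [[-0.07, 0.29, 0], [0, 0, -0.028], 0]
    - [[0, 0, -0.4], [0, 0, 0], 0]
    - [[0, 0, -0.45], [0, 0, 0], 0]
    - [[0, 0, 0], [0, 0, 0], 0]
    - [[0, 0, 0], [0, 0, 0], 0]

```text
clock: 7.45
ee_pos: [640.3, -136.1, 346.6]
ee_rot: [-180.0, 0.0, 18.6]
force: [0.0, 0.3, -2.2]
width: 12.7
finger_force: 97.8
```

```bash
python3 - <<'E'
from bench import snapshot
from h import *
t=snapshot("scene");save("s6",t);w=snapshot("wrist");save("w6",w)
out=np.zeros((600,800,3),np.uint8)
out[:,:480]=cv2.resize(t["image"][130:230,320:400],(480,600),interpolation=cv2.INTER_CUBIC)
out[:400,480:]=cv2.resize(w["image"][150:400,220:420],(320,400),interpolation=cv2.INTER_CUBIC)
cv2.imwrite("pics/c6.png",out[:,:,::-1])
E
```

```text
(no output)
```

View pics/c6.png

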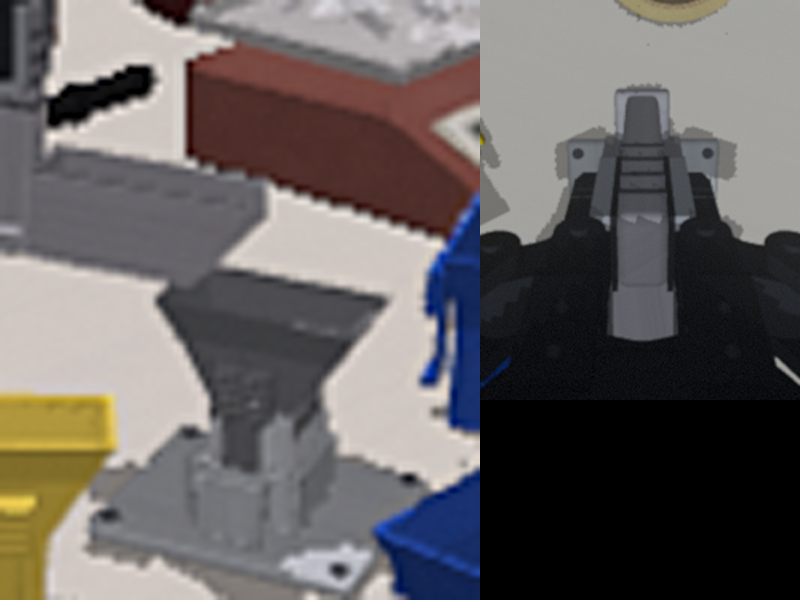

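The scoop's spout hangs just above the far end of the mouth. In the wrist view the dock's corner holes, (578,153) and (707,153), lie symmetric about the handle at 642, so it is centred laterally. A quick numeric check of the spout position comes before pouring.

```bash
python3 - <<'E'
from h import *
np.set_printoptions(precision=1,suppress=True)
from scipy.spatial.transform import Rotation as R
S=cam("pics/s6.npz");Z=R.from_euler("z",18.5,degrees=True)
o=np.array([640.3,-136.1,346.6])+Z.apply([-58,0,-241])
for p in ([-48,17,38],[-48,-17,38],[-48,17,24],[-30,17,0],[-48,17,0]): print(p,(proj(S,o+Z.apply(p))-[320,130])*6)
q=np.array([528.4,-174.5,100])
for p in ([43,23,0],[43,-23,0],[-43,-23,0],[-43,23,0]): print(p,(proj(S,q+Z.apply(p))-[320,130])*6)
E
```

```text
[-48, 17, 38] [[228.7 202.4]]
[-48, -17, 38] [[260.7 175.4]]
[-48, 17, 24] [[227.2 235.5]]
[-30, 17, 0] [[183.  283.4]]
[-48, 17, 0] [[224.6 291.5]]
[43, 23, 0] [[148.5 294.9]]
[43, -23, 0] [[193.1 256.4]]
[-43, -23, 0] [[389.5 293.8]]
[-43, 23, 0] [[350.7 335.1]]
```

Request:
play_rows:
  motion:
    - [[-0.29, -0.1, 0.13], [0.014, -0.042, 0], 0]
    - [[-0.45, -0.15, 0.15], [0.021, -0.063, 0], 0]
    - [[-0.47, -0.155, 0.1], [0.021, -0.063, 0], 0]
    - [[-0.475, -0.16, 0.05], [0.021, -0.063, 0], 0]
    - [[-0.48, -0.16, 0], [0.021, -0.063, 0], 0]
    - [[-0.48, -0.16, -0.06], [0.021, -0.063, 0], 0]
    - [[-0.47, -0.155, -0.11], [0.021, -0.063, 0], 0]
    - [[-0.46, -0.15, -0.16], [0.021, -0.063, 0], 0]

```text
clock: 8.55
ee_pos: [460.9, -195.7, 353.7]
ee_rot: [179.5, -46.1, 18.9]
force: [-0.4, -0.1, -2.6]
width: 12.9
finger_force: 97.8
```

Request:
play_rows:
  motion:
    - [[-0.15, -0.05, -0.06], [0.007, -0.021, 0], 0]
    - [[0, 0, 0], [0, 0, 0], 0]
    - [[0, 0, 0], [0, 0, 0], 0]
    - [[0, 0, 0], [0, 0, 0], 0]
    - [[0, 0, 0], [0, 0, 0], 0]
    - [[0, 0, 0], [0, 0, 0], 0]

```text
clock: 9.3
ee_pos: [454.3, -197.6, 349.2]
ee_rot: [179.8, -47.8, 18.8]
force: [-0.6, -1.0, -2.5]
width: 12.7
finger_force: 97.9
```

```bash
python3 - <<'E'
from bench import snapshot,status
from h import *
o=status.get_obs();print(o["joint_pos"],o["force"])
t=snapshot("scene");save("s7",t);w=snapshot("wrist");save("w7",w)
E
```

```text
[-40.07948044 -19.64992081 121.51508619  47.56287004  58.90224536
  12.66292299] [-0.56061839 -0.95336242 -2.48945652]
```

Balls should have rolled out. I tilt back along the same path, then carry the scoop back.

Request:
play_rows:
  motion:
    - [[0.15, 0.05, 0.3], [-0.007, 0.021, 0], 0]
    - [[0.46, 0.15, 0.4], [-0.021, 0.063, 0], 0]
    - [[0.47, 0.155, 0.4], [-0.021, 0.063, 0], 0]
    - [[0.48, 0.16, 0.06], [-0.021, 0.063, 0], 0]
    - [[0.48, 0.16, 0], [-0.021, 0.063, 0], 0]
    - [[0.475, 0.16, -0.05], [-0.021, 0.063, 0], 0]
    - [[0.47, 0.155, -0.1], [-0.021, 0.063, 0], 0]
    - [[0.45, 0.15, -0.15], [-0.021, 0.063, 0], 0]

```text
clock: 10.4
ee_pos: [626.8, -140.3, 392.3]
ee_rot: [180.0, -3.9, 18.6]
force: [-0.3, -0.4, -2.4]
width: 13.2
finger_force: 97.7
```

Request:
play_rows:
  motion:
    - [[0.29, 0.1, -0.13], [-0.014, 0.042, 0], 0]
    - [[-0.2, 0.6, 0], [0, 0, -0.04], 0]
    - [[-0.3, 0.9, 0], [0, 0, -0.08], 0]
    - [[-0.3, 0.9, 0], [0, 0, -0.08], 0]
    - [[-0.3, 0.9, 0], [0, 0, -0.08], 0]
    - [[-0.3, 0.9, 0], [0, 0, -0.08], 0]
    - [[-0.3, 0.9, 0], [0, 0, -0.08], 0]
    - [[0, 0.7, 0], [0, 0, 0], 0]

```text
clock: 11.4
ee_pos: [554.4, 156.1, 385.8]
ee_rot: [-179.9, 0.0, -20.9]
force: [-0.1, -0.5, -1.1]
width: 12.8
finger_force: 97.9
```

Request:
play_rows:
  motion:
    - [[0, 0, -0.7], [0, 0, 0], 0]
    - [[0, 0, -0.8], [0, 0, 0], 0]
    - [[0, 0, -0.7], [0, 0, 0], 0]
    - [[0, 0, -0.4], [0, 0, 0], 0]
    - [[0, 0, -0.2], [0, 0, 0], 0]
    - [[0, 0, -0.06], [0, 0, 0], 0]
    - [[0, 0, 0], [0, 0, 0], 0]
    - [[0, 0, 0], [0, 0, 0], 0]

```text
clock: 12.4
ee_pos: [555.9, 154.3, 244.0]
ee_rot: [-179.9, -0.1, -21.0]
force: [-0.5, -0.1, -2.5]
width: 13.1
finger_force: 97.9
```

Request:
play_rows:
  motion:
    - [[0, 0, -0.04], [0, 0, 0], 0]
    - [[0, 0, -0.02], [0, 0, 0], 0]
    - [[0, 0, 0], [0, 0, 0], 0]
    - [[0, 0, 0], [0, 0, 0], 0]

```text
clock: 12.9
ee_pos: [555.9, 154.3, 241.4]
ee_rot: [-180.0, -0.1, -21.0]
force: [-1.3, -0.2, 4.4]
width: 12.4
finger_force: 99.3
```

Request:
play_rows:
  motion:
    - [[0, 0, 0], [0, 0, 0], 30]
    - [[0, 0, 0], [0, 0, 0], 50]
    - [[0, 0, 0], [0, 0, 0], 60]
    - [[0, 0, 0.4], [0, 0, 0], 60]
    - [[0, 0, 0.9], [0, 0, 0], 60]
    - [[0, 0, 0.9], [0, 0, 0], 60]
    - [[0, 0, 0.9], [0, 0, 0], 60]
    - [[-0.5, -0.5, 0.1], [0, 0, 0.05], 80]

```text
clock: 13.9
ee_pos: [531.4, 129.8, 406.8]
ee_rot: [-179.8, -0.6, -16.2]
force: [-0.5, -0.4, -0.5]
width: 67.1
finger_force: 0.0
```

Request:
play_rows:
  motion:
    - [[-0.5, -0.9, 0], [0, 0, 0.07], 100]
    - [[-0.5, -0.9, 0], [0, 0, 0.07], 100]
    - [[-0.5, -0.9, 0], [0, 0, 0.07], 100]
    - [[-0.5, -0.9, 0], [0, 0, 0.07], 100]
    - [[-0.3, -0.9, 0], [0, 0, 0.07], 100]
    - [[-0.2, -0.9, 0], [0, 0, 0.04], 100]
    - [[0, -0.9, 0], [0, 0, 0], 100]
    - [[0, 0, 0], [0, 0, 0], 100]

```text
clock: 14.9
ee_pos: [404.8, -187.8, 401.3]
ee_rot: [179.9, -0.1, 18.4]
force: [0.8, 1.5, -0.2]
width: 85.2
finger_force: 0.0
```

```bash
python3 - <<'E'
from bench import snapshot,status
from h import *
o=status.get_obs();print(o["ee_pos"],o["ee_rot"])
t=snapshot("scene");save("s8",t);w=snapshot("wrist");save("w8",w)
T=cam("pics/w8.npz");print(proj(T,[[528.4,-174.5,100],[528,-174.5,0]]))
E
```

```text
[ 404.84592726 -187.78124381  401.26877749] [ 1.79908288e+02 -5.47804842e-02  1.83850549e+01]
[[355.5586372   47.42088454]
 [345.6802721   64.33141543]]
```

Request:
play_rows:
  motion:
    - [[0.6, 0.35, 0], [0, 0, 0], 100]
    - [[0.5, 0.35, 0], [0, 0, 0], 100]
    - [[0, 0, 0], [0, 0, 0], 100]
    - [[0, 0, 0], [0, 0, 0], 100]

```text
clock: 15.5
ee_pos: [460.2, -149.9, 399.9]
ee_rot: [180.0, 0.0, 18.7]
force: [-0.2, -0.1, 0.4]
width: 85.5
finger_force: 0.0
```

```bash
python3 - <<'E'
from bench import snapshot,status
from h import *
o=status.get_obs();print(o["ee_pos"],o["ee_rot"])
w=snapshot("wrist");save("w9",w);w8=cv2.imread("pics/w8.png")[:,:,::-1];s=snapshot("scene");save("s9",s)
q=proj(cam("pics/w9.npz"),[[528.4,-174.5,100]])[0];q8=proj(cam("pics/w8.npz"),[[528.4,-174.5,100]])[0];print(q,q8)
def cr(im,c,w,h,W,H):
    x=int(np.clip(c[0]-w/2,0,640-w));y=int(np.clip(c[1]-h/2,0,400-h));print(x,y)
    return cv2.resize(im[y:y+h,x:x+w],(W,H),interpolation=cv2.INTER_CUBIC)
out=np.zeros((600,800,3),np.uint8)
out[:,:480]=cr(w["image"],q,128,160,480,600)
out[:300,480:]=cr(w8,q8,128,120,320,300)
out[300:,480:]=cr(s["image"],[258,250],107,100,320,300)
cv2.imwrite("pics/c9.png",out[:,:,::-1])
E
```

```text
[ 460.17019431 -149.86015039  399.87349053] [1.79996947e+02 1.46227055e-02 1.87402901e+01]
[374.26158445 130.42921413] [355.5586372   47.42088454]
310 50
291 0
204 200
```

View pics/c9.png

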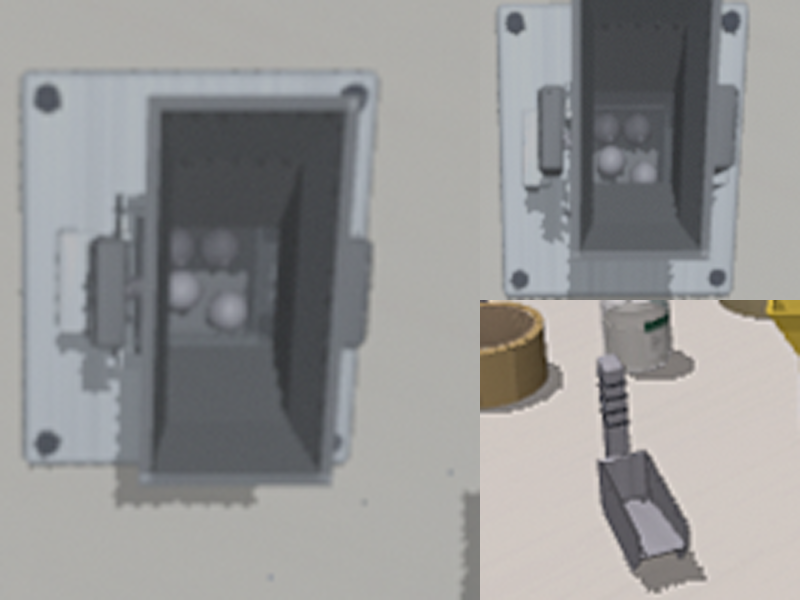

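The crop shows all four balls in the chamber, the scoop empty and standing level, and the rim corners clear in two wrist views. I refit the cassette from those.

```bash
python3 - <<'E'
from h import *
np.set_printoptions(precision=1,suppress=True)
A=cam("pics/w9.npz");B=cam("pics/w8.npz")
q=[[43,23,0],[43,-23,0],[-43,-23,0],[-43,23,0]]
x,f=fit([(A,q,[[349.5,75.9],[405.5,75.9],[398,179.1],[347.3,178]]),(B,[q[3],q[2]],[[327.8,102.8],[382.2,102.8]])],[528,-174,100,18.4]);print(x,f)
E
```

```text
[ 529.5 -175.5   95.3   18.7] [[ 0.  -0.7]
 [ 0.3 -0.7]
 [-0.1 -1. ]
 [-0.4  0.1]
 [-0.   1.2]
 [ 0.1  1. ]]
```

Request:
play_rows:
  motion:
    - [[0.7, -0.25, 0], [0, 0, 0], 100]
    - [[0.68, -0.26, 0], [0, 0, 0], 100]
    - [[0, 0, -0.6], [0, 0, 0], 100]
    - [[0, 0, -0.9], [0, 0, 0], 100]
    - [[0, 0, -0.9], [0, 0, 0], 100]
    - [[0, 0, -0.7], [0, 0, 0], 100]
    - [[0, 0, -0.5], [0, 0, 0], 100]
    - [[0, 0, 0], [0, 0, 0], 100]
  newtons: 40

```text
clock: 16.6
ee_pos: [527.8, -176.1, 217.4]
ee_rot: [-179.8, 0.2, 18.6]
force: [-0.1, -0.5, 0.1]
width: 85.1
finger_force: 0.0
```

Request:
play_rows:
  motion:
    - [[0, 0, 0], [0, 0, 0], 80]
    - [[0, 0, 0], [0, 0, 0], 70]
    - [[0, 0, 0], [0, 0, 0], 60]
    - [[0, 0, 0], [0, 0, 0], 50]
    - [[0, 0, 0], [0, 0, 0], 50]
    - [[0, 0, 0], [0, 0, 0], 50]
  newtons: 40

```text
clock: 17.35
ee_pos: [530.3, -175.9, 223.5]
ee_rot: [-180.0, -0.1, 18.6]
force: [-5.2, 6.8, 12.4]
width: 52.6
finger_force: 42.3
```

Request:
play_rows:
  motion:
    - [[0, 0, 0.1], [0, 0, 0], 50]
    - [[0, 0, 0.2], [0, 0, 0], 50]
    - [[0, 0, 0.2], [0, 0, 0], 50]
    - [[0, 0, 0], [0, 0, 0], 50]
  newtons: 45

```text
clock: 17.85
ee_pos: [529.6, -176.4, 245.9]
ee_rot: [179.9, -0.1, 18.6]
force: [0.5, -0.5, -3.1]
width: 51.6
finger_force: 48.3
```

Request:
play_rows:
  motion:
    - [[0, 0, 0.3], [0, 0, 0], 50]
    - [[0, 0, 0.4], [0, 0, 0], 50]
    - [[0, 0, 0.4], [0, 0, 0], 50]
    - [[0, 0, 0.4], [0, 0, 0], 50]
    - [[0, 0, 0.3], [0, 0, 0], 50]
    - [[0, 0, 0.1], [0, 0, 0], 50]
    - [[0, 0, 0], [0, 0, 0], 50]
    - [[0, 0, 0], [0, 0, 0], 50]

```text
clock: 18.85
ee_pos: [529.0, -176.1, 338.5]
ee_rot: [-179.9, 0.1, 18.6]
force: [-0.3, 0.2, -3.3]
width: 51.9
finger_force: 48.3
```

```bash
python3 - <<'E'
from bench import snapshot,status
from h import *
o=status.get_obs();print(o["ee_pos"],o["ee_rot"],o["force"],o["width"],o["finger_force"])
s=snapshot("scene")["image"];w=snapshot("wrist")["image"]
out=np.zeros((600,800,3),np.uint8)
out[:,:480]=cv2.resize(s[90:240,310:430],(480,600),interpolation=cv2.INTER_CUBIC)
out[:280,480:]=cv2.resize(w[120:400,160:480],(320,280))
out[300:,480:]=cv2.resize(s[170:320,170:330],(320,300))
cv2.imwrite("pics/c10.png",out[:,:,::-1])
E
```

```text
[ 529.01896128 -176.10832338  338.53947333] [-1.79918067e+02  8.44871256e-02  1.86395669e+01] [-0.27736215  0.24224877 -3.33788025] 51.94064270903213 48.25405955314636
```

View pics/c10.png

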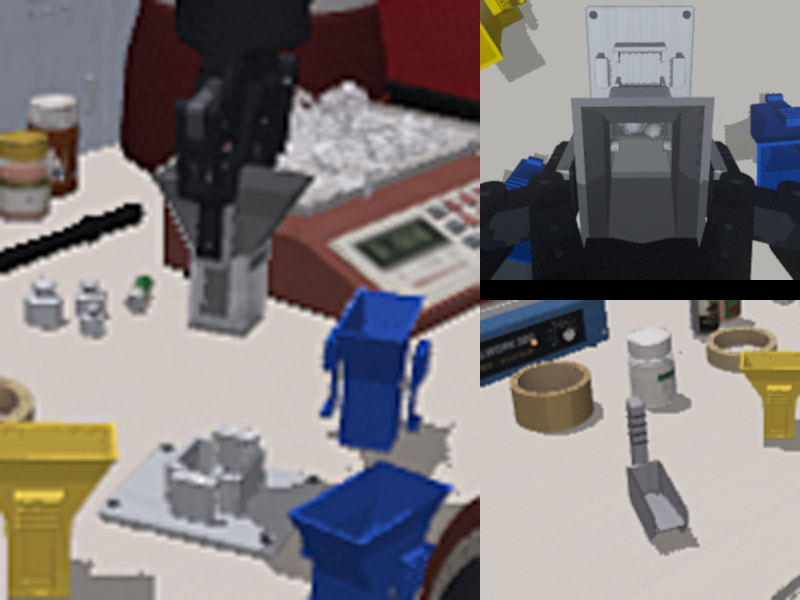

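The cassette is upright and held about 11 cm above the seated height. The balls are in the chamber, the dock is empty, and the scoop stands level. Handing in.

```bash
python3 -c "
from bench import robot
print(robot.close_job())"
```

```text
the job is handed in; nothing more can be done
None
```

I handed the job in at about 19 s: all four balls are in the cassette chamber, the scoop is level on the table and released, and the cassette is held upright by its pinched catches about 11 cm above its seated height, clear of the dock.

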